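Sort the seasoning tubes back into their racks

TASK

At this sushi counter the wooden rack is for the tall seasoning tubes and the grey holder for the short ones, but one short tube stands in the wooden rack and one tall tube in the grey holder. Move the stray short tube into a free hole of the grey holder and the stray tall tube into the wooden rack, each upright, cap up and all the way down in its hole. Do not take out the tubes that are already in the right place, and leave the bottle, bowl and tin where they are.

Things in the scene. Friction and masses are not known exactly. Their poses are not given: they have to be found in the camera images.
- wood_rack: Wooden tube rack, a plain block, 190 mm long (its y), 64 mm deep (its x), 42 mm high, fixed. Three round holes in a row along its y, 62 mm apart, 31 mm wide, 35 mm deep (floor 7 mm above the counter). Origin: centre of its underside. In the holes tall tubes stand 90 mm, short ones 50 mm out of the top. Turned up to 0.5 rad; on either side of the robot.
- grey_holder: Grey plastic tube holder, a plain block, 190 mm long (its y), 64 mm deep (its x), 42 mm high, fixed. Three round holes in a row along its y, 62 mm apart, 31 mm wide, 35 mm deep (floor 7 mm above the counter). Origin: centre of its underside. In the holes tall tubes stand 90 mm, short ones 50 mm out of the top. Turned up to 0.5 rad; on either side of the robot.
- short_stray: Short seasoning shaker tube: clear glass with tan seasoning inside and a plain steel shaker cap, round, 27 mm in diameter all the way up, 85 mm tall, foot edge bevelled 4 mm. Origin: centre of its underside; z runs up its axis. It starts in a hole of the wooden rack, where it does not belong.
- tall_stray: Tall seasoning shaker tube: clear glass with tan seasoning inside and a plain steel shaker cap, round, 27 mm in diameter all the way up, 125 mm tall, foot edge bevelled 4 mm. Origin: centre of its underside; z runs up its axis. It starts in one of the two end holes of the grey holder, where it does not belong.
- tall_a: Tall seasoning shaker tube: clear glass with tan seasoning inside and a plain steel shaker cap, round, 27 mm in diameter all the way up, 125 mm tall, foot edge bevelled 4 mm. Origin: centre of its underside; z runs up its axis. It stands in a hole of the wooden rack and stays there.
- tall_b: Tall seasoning shaker tube: clear glass with tan seasoning inside and a plain steel shaker cap, round, 27 mm in diameter all the way up, 125 mm tall, foot edge bevelled 4 mm. Origin: centre of its underside; z runs up its axis. It stands in a hole of the wooden rack and stays there.
- short_a: Short seasoning shaker tube: clear glass with tan seasoning inside and a plain steel shaker cap, round, 27 mm in diameter all the way up, 85 mm tall, foot edge bevelled 4 mm. Origin: centre of its underside; z runs up its axis. It stands in the other end hole of the grey holder and stays there.
- squeeze_bottle: Bystander: yellow squeeze bottle, 66 mm in diameter, 190 mm tall. Origin: centre of its underside.
- rice_bowl: Bystander: steel bowl, 140 mm across, 55 mm high. Origin: centre of its underside.
- tin: Bystander: closed plain metal tin, 72 mm in diameter, 75 mm high. Origin: centre of its underside.
- wood_rack_hole0 (a point): Centre of the mouth of the wooden rack's -y end hole (in the wooden rack's own frame), level with its top face, 42 mm above the counter; axes as the block's.
- wood_rack_hole1 (a point): Centre of the mouth of the wooden rack's middle hole (in the wooden rack's own frame), level with its top face, 42 mm above the counter; axes as the block's.
- wood_rack_hole2 (a point): Centre of the mouth of the wooden rack's +y end hole (in the wooden rack's own frame), level with its top face, 42 mm above the counter; axes as the block's.
- grey_holder_hole0 (a point): Centre of the mouth of the grey holder's -y end hole (in the grey holder's own frame), level with its top face, 42 mm above the counter; axes as the block's.
- grey_holder_hole1 (a point): Centre of the mouth of the grey holder's middle hole (in the grey holder's own frame), level with its top face, 42 mm above the counter; axes as the block's.
- grey_holder_hole2 (a point): Centre of the mouth of the grey holder's +y end hole (in the grey holder's own frame), level with its top face, 42 mm above the counter; axes as the block's.

How it is judged:
At the end, for the whole second after the job is handed in: All tall tubes stand in the wooden rack's holes and both short tubes in the grey holder's: underside 30 mm or more below the hole's mouth, within 8 mm of its centre, cap up, within 0.15 rad of upright, at rest (under 0.03 m/s). Bottle, bowl and tin within 30 mm of their starts (((horizontal distance between short_stray and grey_holder_hole0 below 0.008 m and z of short_stray in the frame of grey_holder_hole0 below -0.03 m) or (horizontal distance between short_stray and grey_holder_hole1 below 0.008 m and z of short_stray in the frame of grey_holder_hole1 below -0.03 m) or (horizontal distance between short_stray and grey_holder_hole2 below 0.008 m and z of short_stray in the frame of grey_holder_hole2 below -0.03 m)) and ((horizontal distance between tall_stray and wood_rack_hole0 below 0.008 m and z of tall_stray in the frame of wood_rack_hole0 below -0.03 m) or (horizontal distance between tall_stray and wood_rack_hole1 below 0.008 m and z of tall_stray in the frame of wood_rack_hole1 below -0.03 m) or (horizontal distance between tall_stray and wood_rack_hole2 below 0.008 m and z of tall_stray in the frame of wood_rack_hole2 below -0.03 m)) and angle between each of short_stray, tall_stray, tall_a, tall_b, short_a's own z axis and vertical below 0.15 rad and linear speed of each of short_stray, tall_stray, tall_a, tall_b, short_a below 0.03 m/s and ((horizontal distance between tall_a and wood_rack_hole0 below 0.008 m and z of tall_a in the frame of wood_rack_hole0 below -0.03 m) or (horizontal distance between tall_a and wood_rack_hole1 below 0.008 m and z of tall_a in the frame of wood_rack_hole1 below -0.03 m) or (horizontal distance between tall_a and wood_rack_hole2 below 0.008 m and z of tall_a in the frame of wood_rack_hole2 below -0.03 m)) and ((horizontal distance between tall_b and wood_rack_hole0 below 0.008 m and z of tall_b in the frame of wood_rack_hole0 below -0.03 m) or (horizontal distance between tall_b and wood_rack_hole1 below 0.008 m and z of tall_b in the frame of wood_rack_hole1 below -0.03 m) or (horizontal distance between tall_b and wood_rack_hole2 below 0.008 m and z of tall_b in the frame of wood_rack_hole2 below -0.03 m)) and ((horizontal distance between short_a and grey_holder_hole0 below 0.008 m and z of short_a in the frame of grey_holder_hole0 below -0.03 m) or (horizontal distance between short_a and grey_holder_hole1 below 0.008 m and z of short_a in the frame of grey_holder_hole1 below -0.03 m) or (horizontal distance between short_a and grey_holder_hole2 below 0.008 m and z of short_a in the frame of grey_holder_hole2 below -0.03 m)) and distance of each of squeeze_bottle, rice_bowl, tin from where it was at the start of the episode below 0.03 m); the robot touches nothing.
It fails at once if a tube that was already in its right place is taken out of its hole (moved more than 20 mm) (distance of any of tall_a, tall_b, short_a from where it was at the start of the episode above 0.02 m).
It fails at once if the bottle, bowl or tin is moved more than 30 mm (distance of any of squeeze_bottle, rice_bowl, tin from where it was at the start of the episode above 0.03 m).
It also fails if it takes over 64 s, if anything falls off the work surface, if the arm or the gripper's body presses on something with over 40 N, if the wrist force passes 120 N, or if a joint passes its speed limit or range.

ROBOT

A 6-joint arm with a two-finger parallel gripper is mounted at the origin on the work surface. World frame = base frame: x ahead of the robot, y to its left, z up, the work surface at z = 0. Lengths are in m, angles in rad, forces in N, time in s.
With the tool pointing down it reaches from about 0.35 to 0.775 m from the base axis. Payload 7.3 kg.
Tool frame: the origin (TCP) lies at the very end of the fingers, on their centre line; the grasp point (between the pads) lies r.hold_point_z behind it (r.hold_point_z is the distance from the TCP to the grasp point, in m); z points along the fingers, y is the direction in which the jaws open and shut (so a half turn about z gives the same grasp; the last joint's range is limited). The gripper opens to 92 mm and grips with 3 to 60 N. Pads are 19 mm wide; open, the fingers measure 130 mm over their backs; the gripper's body (75 mm by 190 mm) begins 47 mm behind the grasp point.
Start: joints at [1.037, 0.342, 1.524, -0, 1.275, -0.146], TCP at [0.199, 0.486, 0.227] pointing down, gripper open.
Joint ranges: [-2.53, 2.53], [-0.77, 2.02], [0.04, 2.7], [-1, 4.14], [0.28, 2.66], [-3.11, 3.11]. Speed limits (rad/s): [2.57, 2.57, 3.14, 3.14, 3.14, 3.14].

INTERFACE

Orientations are given as a unit quaternion [x, y, z, w].
In Python, from cell import r gives the robot as it stands. The module is installed in compiled form; this text tells all that it offers.
- The arm moves only by the tool play_rows, never from a script. Its argument "motion" is a list that holds one entry, the list of rows, each a list of 7 numbers: the shift along the tool's x, y, z in mm, then the turn, a rotation vector about the tool's x, y, z in degrees, then the closure, from -1 (fully open) to 1 (shut). In form: [[[dx, dy, dz, rx, ry, rz, gripper], ...]]. A call has 1 to 12 rows; each row is the pose to reach, as a shift and turn from the pose measured when the call began, along the tool's axes at that moment; what a row does not reach only later rows make up. A row lasts 1/10 s, in which the tool goes at most 50 mm and 8.59 degrees, less where a joint would pass 70% of its speed; a pose out of reach is approached as far as the arm can. A call with a gripper value outside its range is refused whole. The fingers move at their own pace and stop on an object; "squeeze" is the grip in N (left out, the last holds). Time passes only in rows, so rows that repeat a pose let the fingers close. It gives the time, the measured TCP pose, the force and the opening at its end, in the units of the state.
- r.sense(): the state, without advancing time (a new reading comes with each control period).
- r.grab_frame(name): name is "scene" or "side" or "wrist"; returns a dict with "pixels" (384x512x3 uint8, red, green, blue), "fovy" (degrees; the focal length in pixels is half the picture's height over the tangent of half this angle, whatever the lens; pixels are square), "cx", "cy" (the principal point, pixels), "origin" and "orientation" of the camera in the world. Camera axes: x right, y down, z forward; pixel columns grow to the right and rows downward; lengths in m; the calibration is good to about 2 mm. A picture is of the moment at which its call begins. There is no depth.
- r.job_done(): hands the job in, once; it reports no verdict.
The state is a dict: "time_s": time; "joint_positions": joint angles; "dq": joint speeds; "effort": joint torques, N m; "tcp_pos": TCP position; "orientation": TCP orientation; "wrist_force": force on the tool from outside, world axes, zero at the start; "ft_torque": the same for the moment, N m; "opening": finger opening in m.
Only numpy, scipy, OpenCV 4.12 (cv2) and the standard library are available. Lean on these libraries where they do the work, as an engineer would, in place of code of your own. Each camera call takes 0.05 s, during which the arm holds its last target. There are 200 camera calls.

## Working session

There is one attempt and no reset: what is moved stays moved. The work goes in short steps, Python scripts to look and compute and a tool call to move; the robot and the scene stay as the last step left them, time stands still between calls to the robot, and variables do not carry over. Pictures are saved under pics/ and viewed, on a budget of 10 in all, crops included, one or two more only if the job needs it, and the job is handed in when it is done.

Besides the shell and the picture viewer there is one more tool, called after "Call:" as name(argument=value, ...) on one line, values as JSON. play_rows: Moves the arm, as the interface text tells. Its arguments: {"type":"object","properties":{"motion":{"type":"array"},"squeeze":{"type":"number"}},"required":["motion"]}

```bash
mkdir -p pics; python3 - <<'E'
from cell import r
import cv2,numpy as np
s=r.sense();print({k:np.round(s[k],3).tolist() for k in s}, r.hold_point_z)
for n in("scene","side","wrist"):
    f=r.grab_frame(n);cv2.imwrite(f"pics/{n}0.png",f["pixels"][:,:,::-1])
    print(n,f["fovy"],f["cx"],f["cy"],f["origin"],f["orientation"])
a=cv2.imread("pics/scene0.png");b=cv2.imread("pics/side0.png")
cv2.imwrite("pics/w0.png",a)
E
```

```text
{'time_s': 0.0, 'joint_positions': [1.037, 0.343, 1.525, -0.0, 1.275, -0.146], 'dq': [-0.001, 0.0, -0.001, -0.001, -0.001, -0.001], 'effort': [-0.0, -43.124, -24.422, 0.072, 0.056, -0.0], 'tcp_pos': [0.198, 0.486, 0.226], 'orientation': [0.193, 0.981, -0.001, -0.0], 'wrist_force': [-0.396, 0.712, 0.586], 'ft_torque': [-0.017, 0.06, -0.013], 'opening': 0.091} 0.0188
scene 46.47404156668664 253.88532196497715 185.87988538341395 [ 1.2954331  -0.41258461  0.69319216] [ 0.79694483  0.40303706 -0.19247627 -0.40668532]
side 42.616351251596136 257.05180876185784 183.6826764787314 [ 0.42562593 -0.62727854  0.9264441 ] [ 0.9239923  -0.14517901  0.04546026 -0.35084847]
wrist 59.19424911064538 254.82426965839116 191.73835617377188 [0.13340602 0.51161688 0.38444439] [0.82344828 0.55254475 0.07092098 0.10769147]
```

View pics/scene0.png

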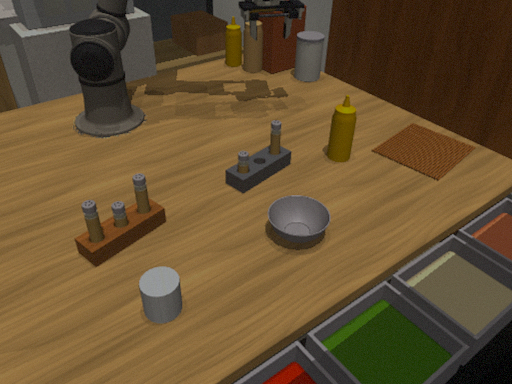

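View pics/side0.png

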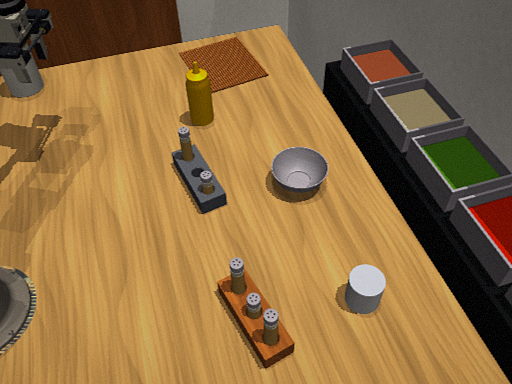

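The scene view shows the wooden rack with caps at about (90,207) tall, (119,206) short and (139,180) tall. The grey holder has a short tube at (243,157), an empty middle hole at (260,160) and a tall tube at (276,125).

In the side view the wood caps are at (237,264) tall, (253,298) short and (271,315) tall. The grey tall cap is at (184,131), the empty hole at (197,173) and the grey short cap at (206,176). So both targets are middle holes.

```bash
cat > h.py <<'E'
from cell import r
import cv2,numpy as np
from scipy.spatial.transform import Rotation as R
def onto(f,uv,z):
    fl=192/np.tan(np.radians(f["fovy"]/2))
    d=R.from_quat(f["orientation"]).apply([(uv[0]-f["cx"])/fl,(uv[1]-f["cy"])/fl,1])
    o=np.array(f["origin"]);return o+d*(z-o[2])/d[2]
def proj(f,p):
    fl=192/np.tan(np.radians(f["fovy"]/2))
    c=R.from_quat(f["orientation"]).inv().apply(np.array(p)-f["origin"]);return c[:2]/c[2]*fl+[f["cx"],f["cy"]]
def delta(p,jaw):
    """shift (mm, tool axes) and rotvec (deg) to reach TCP p, tool down, jaws along heading jaw (rad)"""
    s=r.sense();T=R.from_quat(s["orientation"])
    best=None
    for j in(jaw,jaw+np.pi):
        y=np.array([np.cos(j),np.sin(j),0]);z=np.array([0,0,-1.]);x=np.cross(y,z)
        v=(T.inv()*R.from_matrix(np.c_[x,y,z])).as_rotvec(degrees=True)
        if best is None or np.linalg.norm(v)<np.linalg.norm(best):best=v
    return np.round(T.inv().apply(np.array(p)-s["tcp_pos"])*1000,1),np.round(best,1)
E
python3 - <<'E'
from h import *
import json
S=r.grab_frame("side");C=r.grab_frame("scene")
for n,a,b,z in [("gT",(184,131),(276,124),.132),("gS",(206,176),(243,156),.092),("wT1",(237,264),(139,179),.132),("wS",(253,298),(119,206),.092),("wT2",(271,315),(90,206),.132),("tin",(367,277),(160,281),.075),("bottle",(201,120),(341,155),.0)]:
    print(n,onto(S,a,z).round(3),onto(C,b,z).round(3))
print(r.sense()["time_s"])
w=r.grab_frame("wrist");s=r.sense();T=R.from_quat(s["orientation"])
print("cam in tool",T.inv().apply(w["origin"]-s["tcp_pos"]),(T.inv()*R.from_quat(w["orientation"])).as_matrix().round(3))
E
```

```text
gT [0.507 0.261 0.132] [0.514 0.262 0.132]
gS [0.528 0.139 0.092] [0.539 0.138 0.092]
wT1 [ 0.526 -0.135  0.132] [ 0.535 -0.133  0.132]
wS [ 0.539 -0.191  0.092] [ 0.547 -0.19   0.092]
wT2 [ 0.554 -0.253  0.132] [ 0.564 -0.25   0.132]
tin [ 0.769 -0.208  0.075] [ 0.768 -0.21   0.075]
bottle [0.577 0.438 0.   ] [0.582 0.458 0.   ]
0.25
cam in tool [ 0.06993163 -0.00078613 -0.15823113] [[-0.001 -0.967 -0.256]
 [ 1.    -0.001 -0.001]
 [ 0.001 -0.256  0.967]]
```

```bash
python3 - <<'E'
from h import *
print(delta([.46,.2,.25],.234)); print(delta([.54,-.19,.25],.234))
E
```

```text
(array([-350.2, -165.8,  -23.4]), array([-0. ,  0. , 54.4]))
(array([-571.8, -496.6,  -23.3]), array([-0. ,  0. , 54.4]))
```

Call:
play_rows(motion=[[[-44,-21,-5,0,0,7,-1],[-88,-42,-10,0,0,14,-1],[-132,-63,-15,0,0,21,-1],[-176,-84,-20,0,0,28,-1],[-220,-105,-23,0,0,35,-1],[-264,-126,-23,0,0,42,-1],[-308,-147,-23,0,0,49,-1],[-350,-166,-23,0,0,54.4,-1],[-378,-207,-23,0,0,54.4,-1],[-406,-248,-23,0,0,54.4,-1],[-434,-289,-23,0,0,54.4,-1],[-462,-330,-23,0,0,54.4,-1]]])

```text
time_s: 1.5
tcp_pos: [0.5014, 0.0037, 0.2497]
orientation: [0.62, 0.785, -0.0, 0.0]
wrist_force: [0.8, 0.4, -0.3]
opening: 0.0917
```

```bash
python3 - <<'E'
from h import *
print(delta([.54,-.19,.25],.234),r.sense()["time_s"])
f=r.grab_frame("wrist");cv2.imwrite("pics/w1.png",f["pixels"][:,:,::-1])
E
```

```text
(array([-197.4,   -7.3,   -0.3]), array([-0.,  0., -0.])) 1.5
```

Call:
play_rows(motion=[[[-45,-2,0,0,0,0,-1],[-90,-4,0,0,0,0,-1],[-135,-5,0,0,0,0,-1],[-175,-7,0,0,0,0,-1],[-197,-7,0,0,0,0,-1],[-197,-7,0,0,0,0,-1],[-197,-7,0,0,0,0,-1]]])

```text
time_s: 2.25
tcp_pos: [0.5407, -0.1963, 0.2501]
orientation: [0.622, 0.783, -0.002, 0.001]
wrist_force: [0.1, 0.6, 1.1]
opening: 0.0918
```

```bash
python3 - <<'E'
from h import *
print(delta([.54,-.19,.25],.234),r.sense()["time_s"])
f=r.grab_frame("wrist");cv2.imwrite("pics/w2.png",f["pixels"][:,:,::-1])
for p in [(.53,-.134,.132),(.543,-.19,.092),(.559,-.252,.132)]: print(proj(f,p).round())
E
```

```text
(array([6.3, 0.7, 0.1]), array([-0. ,  0.2, -0.3])) 2.25
[262. 109.]
[261. 170.]
[263. 250.]
```

View pics/w2.png

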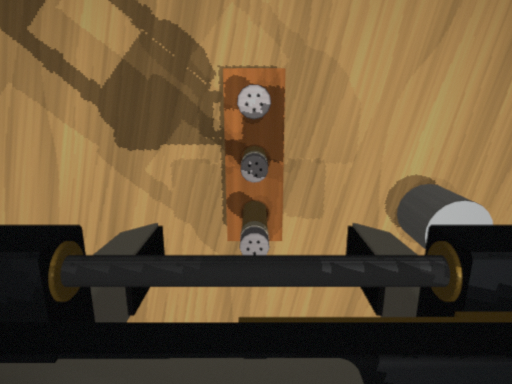

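The wrist view shows the rack running straight down the image. Caps are at about (254,101) tall, (255,167) short and (254,245) tall, all between the open jaws.

```bash
python3 - <<'E'
from h import *
f=r.grab_frame("wrist")
P=[onto(f,(254,101),.132),onto(f,(255,166.5),.092),onto(f,(254,245),.132)]
for p in P: print(p.round(4))
d=P[0]-P[2];th=np.arctan2(-d[0],d[1]);print(th,np.linalg.norm(d),(P[0]+P[2])/2)
# orange edges
h=cv2.cvtColor(f["pixels"],cv2.COLOR_RGB2HSV)
m=cv2.inRange(h,(5,190,60),(14,255,255));
for v in(80,130,190,220):
    c=np.where(m[v,200:310])[0]+200
    print(v,c.min() if len(c) else 0,c.max() if len(c) else 0, [onto(f,(q,v),.042).round(4)[:2].tolist() for q in (c.min(),c.max())] if len(c) else 0)
print(delta([P[1][0],P[1][1],.25],th))
E
```

```text
[ 0.5227 -0.1291  0.132 ]
[ 0.5371 -0.1875  0.092 ]
[ 0.5505 -0.2489  0.132 ]
0.2274062891233152 0.12299937988329974 [ 0.53660494 -0.18897843  0.132     ]
80 0 0 0
130 248 248 [[0.523, -0.1599], [0.523, -0.1599]]
190 0 0 0
220 0 0 0
(array([ 8.5, -1.8,  0.5]), array([-0. ,  0.3,  0.2]))
```

```bash
python3 - <<'E'
from h import *
print(delta([.5373,-.1885,.06],.2274),r.sense()["tcp_pos"])
E
```

```text
(array([  8.4,  -1.7, 190.5]), array([-0. ,  0.3,  0.2])) [ 0.54079399 -0.19540512  0.2505117 ]
```

Call:
play_rows(motion=[[[4,-1,10,0,0.3,0.2,-1],[8.4,-1.7,40,0,0.3,0.2,-1],[8.4,-1.7,75,0,0.3,0.2,-1],[8.4,-1.7,110,0,0.3,0.2,-1],[8.4,-1.7,140,0,0.3,0.2,-1],[8.4,-1.7,165,0,0.3,0.2,-1],[8.4,-1.7,182,0,0.3,0.2,-1],[8.4,-1.7,190.5,0,0.3,0.2,-1],[8.4,-1.7,190.5,0,0.3,0.2,-1],[8.4,-1.7,190.5,0,0.3,0.2,-1]]])

```text
time_s: 3.35
tcp_pos: [0.5378, -0.1882, 0.0607]
orientation: [0.622, 0.783, 0.0, 0.0]
wrist_force: [0.3, 0.0, 0.3]
opening: 0.0919
```

Call:
play_rows(motion=[[[0,0,0,0,0,0,0],[0,0,0,0,0,0,0.3],[0,0,0,0,0,0,0.5],[0,0,0,0,0,0,0.7],[0,0,0,0,0,0,1],[0,0,0,0,0,0,1],[0,0,0,0,0,0,1],[0,0,0,0,0,0,1]]], squeeze=20)

```text
time_s: 4.15
tcp_pos: [0.5378, -0.1882, 0.0607]
orientation: [0.622, 0.783, 0.0, 0.0]
wrist_force: [-0.7, -0.3, -0.5]
opening: 0.0322
```

Call:
play_rows(motion=[[[0,0,0,0,0,0,1],[0,0,0,0,0,0,1],[0,0,0,0,0,0,1],[0,0,0,0,0,0,1]]], squeeze=20)

```text
time_s: 4.55
tcp_pos: [0.5378, -0.1882, 0.0606]
orientation: [0.622, 0.783, 0.0, 0.0]
wrist_force: [-0.3, 0.1, 0.5]
opening: 0.0263
```

Call:
play_rows(motion=[[[0,0,-10,0,0,0,1],[0,0,-25,0,0,0,1],[0,0,-45,0,0,0,1],[0,0,-70,0,0,0,1],[0,0,-100,0,0,0,1],[0,0,-130,0,0,0,1],[0,0,-150,0,0,0,1],[0,0,-160,0,0,0,1],[0,0,-160,0,0,0,1],[0,0,-160,0,0,0,1]]])

```text
time_s: 5.55
tcp_pos: [0.5372, -0.188, 0.2198]
orientation: [0.622, 0.783, 0.0, -0.001]
wrist_force: [0.6, 0.4, -1.2]
opening: 0.0265
```

```bash
python3 - <<'E'
from h import *
s=r.sense();print(s["tcp_pos"],s["opening"])
print(delta([.537,.12,.22],.18))
E
```

```text
[ 0.53721001 -0.18795422  0.21977402] 0.02650948627265852
(array([3.001e+02, 6.910e+01, 1.000e-01]), array([-0. , -0.1,  2.7]))
```

Call:
play_rows(motion=[[[15,3,0,0,0,0.5,1],[45,10,0,0,0,1,1],[85,19,0,0,0,1.5,1],[125,29,0,0,0,2,1],[165,38,0,0,0,2.7,1],[205,47,0,0,0,2.7,1],[240,55,0,0,0,2.7,1],[270,62,0,0,0,2.7,1],[290,67,0,0,0,2.7,1],[300,69,0,0,0,2.7,1],[300,69,0,0,0,2.7,1],[300,69,0,0,0,2.7,1]]])

```text
time_s: 6.75
tcp_pos: [0.5367, 0.1191, 0.2194]
orientation: [0.641, 0.768, -0.001, -0.001]
wrist_force: [-0.1, -0.3, -0.4]
opening: 0.0267
```

```bash
python3 - <<'E'
from h import *
f=r.grab_frame("wrist");cv2.imwrite("pics/w3.png",f["pixels"][:,:,::-1])
s=r.sense();print(s["tcp_pos"],s["opening"])
for p in [(.507,.261,.132),(.52,.2,.042),(.53,.139,.092),tuple(s["tcp_pos"]+np.array([0,0,.032]))]: print(proj(f,p).round())
E
```

```text
[0.53685995 0.1187823  0.2196278 ] 0.026104477078469985
[252. -20.]
[255.  87.]
[254. 160.]
[259. 275.]
```

View pics/w3.png

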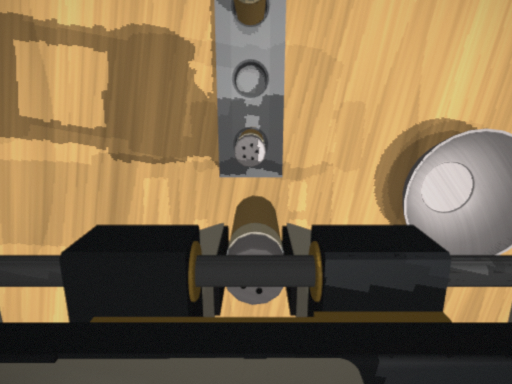

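The view shows the free hole at about (251,78) and the grey short cap at (250,149). The held tube's foot edge is at about row 198, columns 235–277. I'll locate the hole and the tube foot in the same camera so any camera bias cancels.

```bash
python3 - <<'E'
from h import *
f=r.grab_frame("wrist");s=r.sense();T=R.from_quat(s["orientation"]);g=f["pixels"]
print("hole",onto(f,(251,78),.042).round(4),"gS",onto(f,(250,149),.092).round(4))
H=onto(f,(251,78),.042);G=onto(f,(250,149),.092);d=H-G;print(np.hypot(*d[:2]),np.arctan2(-d[0],d[1]))
# predicted foot outline for a tube centred on the tool axis
a=np.linspace(0,2*np.pi,60)
for h,rad in((.0536,.0095),(.0496,.0135)):
    q=np.array([proj(f,s["tcp_pos"]+T.apply([rad*np.cos(t),rad*np.sin(t),h])) for t in a]);print("pred rows",q[:,1].min(),q[:,1].max(),"cols",q[:,0].min(),q[:,0].max())
hsv=cv2.cvtColor(g,cv2.COLOR_RGB2HSV)
for v in range(190,232,4): print(v,hsv[v,228:286:4].tolist() if v%12==0 else '')
c=cv2.resize(g[50:310,190:320],None,fx=4,fy=4,interpolation=cv2.INTER_CUBIC)[:,:,::-1]
cv2.imwrite("pics/c3.png",np.hstack([cv2.resize(g[45:185,200:300],(400,560),interpolation=2),cv2.resize(g[180:320,205:305],(400,560),interpolation=2)])[:,:,::-1])
E
```

```text
hole [0.5152 0.207  0.042 ] gS [0.5255 0.1475 0.092 ]
0.0604107659524661 0.17163481460025565
pred rows 196.26593598586703 223.76857055481435 cols 243.12817456885494 271.99966004677253
pred rows 191.9042134252538 231.6233602333208 cols 236.73428443405584 278.4828829349087
190 
194 
198 
202 
206 
210 
214 
218 
222 
226 
230
```

View pics/c3.png

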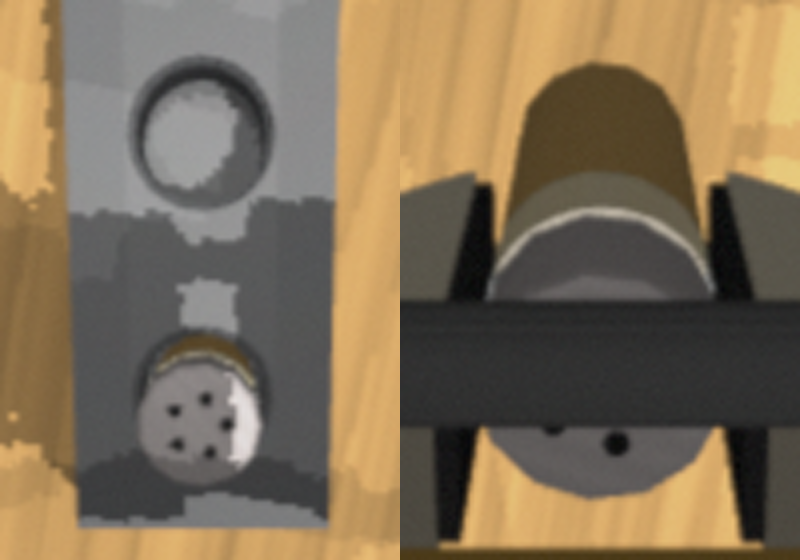

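The crop puts the hole at full-image (250.3,78.1), the short cap at (249.6,150.6) and the foot edge at row 195.5. That is within 2.5 mm of the tool axis. The wrist and side estimates of the grey holder differ by about 7 mm in y, so I'll check in the fixed views.

```bash
python3 - <<'E'
from h import *
a=cv2.imread("pics/side0.png")[115:220,150:250];b=cv2.imread("pics/scene0.png")[110:195,210:310]
a=cv2.resize(a,(400,420),interpolation=2);b=cv2.resize(b,(400,340),interpolation=2)
cv2.imwrite("pics/c4.png",np.hstack([a,cv2.copyMakeBorder(b,0,80,0,0,cv2.BORDER_CONSTANT)]))
E
```

```text
(no output)
```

View pics/c4.png

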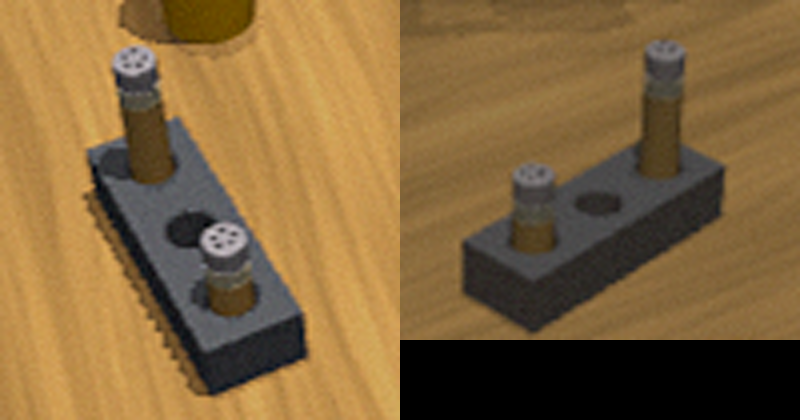

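In the crop the side view gives tall cap (183.8,130.5), short cap (206,175) and hole (197.3,172.3). The scene view gives (276,122.5), (243.5,153.8) and (259.5,160.8).

```bash
python3 - <<'E'
from h import *
S=r.grab_frame("side");C=r.grab_frame("scene");W=r.grab_frame("wrist")
for n,a,b,w,z in [("gT",(183.75,130.5),(276,122.5),None,.132),("gS",(206,175),(243.5,153.75),(249.6,150.6),.092),("hole",(197.25,172.25),(259.5,160.75),(250.25,78.1),.042)]:
    print(n,onto(S,a,z).round(4),onto(C,b,z).round(4),onto(W,w,z).round(4) if w else'')
print(R.from_quat(W["orientation"]).as_matrix().round(3),W["origin"])
s=r.sense();T=R.from_quat(s["orientation"]);print((T.inv()*R.from_quat(W["orientation"])).as_matrix().round(3),T.inv().apply(W["origin"]-s["tcp_pos"]),T.as_matrix().round(3))
cv2.imwrite("pics/side5.png",np.hstack([cv2.resize(S["pixels"][60:240,100:300],(400,360)),cv2.resize(C["pixels"][60:240,160:360],(400,360))])[:,:,::-1])
E
```

```text
gT [0.5072 0.2627 0.132 ] [0.5081 0.2668 0.132 ] 
gS [0.5289 0.1422 0.092 ] [0.5315 0.1454 0.092 ] [0.5257 0.1461 0.092 ]
hole [0.5168 0.204  0.042 ] [0.5203 0.2063 0.042 ] [0.5149 0.2069 0.042 ]
[[ 0.984  0.171  0.044]
 [ 0.176 -0.952 -0.252]
 [-0.001  0.256 -0.967]] [0.5234804  0.18595831 0.37838794]
[[-0.001 -0.967 -0.257]
 [ 1.    -0.001 -0.001]
 [ 0.    -0.257  0.967]] [ 0.06851083 -0.00156283 -0.15825542] [[-0.178  0.984 -0.001]
 [ 0.984  0.178  0.001]
 [ 0.001 -0.001 -1.   ]]
```

View pics/side5.png

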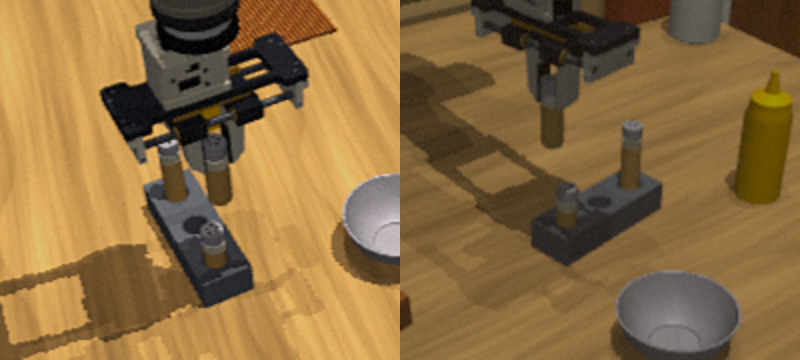

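```bash
python3 - <<'E'
from h import *
print(delta([.5165,.2075,.22],.175),delta([.5165,.2075,.104],.175))
E
```

```text
(array([90.8, -4.5,  0.2]), array([-0. , -0.1,  0.2])) (array([ 90.7,  -4.4, 116.2]), array([-0. , -0.1,  0.2]))
```

Call:
play_rows(motion=[[[15,-1,0,0,0,0,1],[40,-2,0,0,0,0.2,1],[65,-3,0,0,0,0.2,1],[83,-4,0,0,0,0.2,1],[90.7,-4.4,8,0,0,0.2,1],[90.7,-4.4,30,0,0,0.2,1],[90.7,-4.4,60,0,0,0.2,1],[90.7,-4.4,85,0,0,0.2,1],[90.7,-4.4,105,0,0,0.2,1],[90.7,-4.4,115,0,0,0.2,1],[90.7,-4.4,116,0,0,0.2,1],[90.7,-4.4,116,0,0,0.2,1]]])

```text
time_s: 8.2
tcp_pos: [0.5168, 0.2076, 0.1046]
orientation: [0.643, 0.766, 0.0, -0.0]
wrist_force: [-0.1, -0.4, -1.0]
opening: 0.0263
```

```bash
python3 - <<'E'
from h import *
S=r.grab_frame("side");C=r.grab_frame("scene");W=r.grab_frame("wrist");s=r.sense()
print(s["tcp_pos"],delta([.5165,.2075,.104],.175))
cv2.imwrite("pics/p6.png",np.hstack([cv2.resize(S["pixels"][125:215,165:235],(280,360),interpolation=2),cv2.resize(C["pixels"][110:190,225:295],(280,320),interpolation=2)[:320],][:1]+[cv2.resize(C["pixels"][105:195,225:295],(280,360),interpolation=2),cv2.resize(W["pixels"][60:240,190:310],(240,360),interpolation=2)])[:,:,::-1])
for p in [(.5165,.2057,.042)]: print(proj(S,p),proj(C,p),proj(W,p))
E
```

```text
[0.51718273 0.20766999 0.10530764] (array([-0. , -0.7,  1.3]), array([ 0.1, -0.1,  0. ]))
[196.96326018 171.80962914] [258.45323316 160.18335402] [255.6940885  208.20865756]
```

View pics/p6.png

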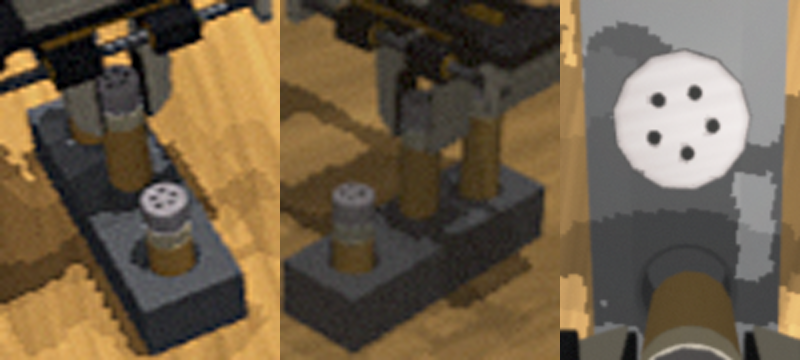

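The wrist crop shows the hole's far arc at row 182.5, centred near column 254. The tube foot's far edge is at row 196, centred near column 257. I'll compare the two directly.

```bash
python3 - <<'E'
from h import *
W=r.grab_frame("wrist");s=r.sense();T=R.from_quat(s["orientation"])
z0=s["tcp_pos"][2]
for n,uv,z,rad in [("hole",(254,182.5),.042,.0155),("foot",(257,196),z0-.0496,.0135),("footbottom",(257,196),z0-.0536,.0095)]:
    p=T.inv().apply(onto(W,uv,z)-s["tcp_pos"]);print(n,(p*1000).round(1),"centre x",p[0]*1000-rad*1000)
E
```

```text
hole [16.2 -2.1 63.2] centre x 0.7388224891628781
foot [10.6 -0.2 49.6] centre x -2.9002735156790003
footbottom [ 9.5 -0.2 53.6] centre x -0.01589630381819873
```

```bash
python3 - <<'E'
from h import *
s=r.sense();T=R.from_quat(s["orientation"])
for n,h,b in [("side",(197.25,172.25),(197.5,172.5)),("scene",(259.5,160.75),(259.5,159.5))]:
    f=r.grab_frame(n);H=onto(f,h,.042)
    # lowest visible point of foot edge = nearest-to-camera point of its circle (r~11.5, z~.0537)
    P=onto(f,b,s["tcp_pos"][2]-.0516);d=(P-f["origin"])[:2];P[:2]+=.0115*d/np.linalg.norm(d)
    print(n,"foot rel TCP",(T.inv().apply(P-s["tcp_pos"])*1000).round(1),"hole rel TCP",(T.inv().apply(H-s["tcp_pos"])*1000).round(1))
E
```

```text
side foot rel TCP [-4.2 -0.6 51.6] hole rel TCP [-3.6 -0.9 63.2]
scene foot rel TCP [-2.2  2.9 51.6] hole rel TCP [-2.   2.8 63.2]
```

Call:
play_rows(motion=[[[1.5,-0.7,0,0,0,0,1],[1.5,-0.7,5,0,0,0,1],[1.5,-0.7,9,0,0,0,1],[1.5,-0.7,13,0,0,0,1],[1.5,-0.7,17,0,0,0,1],[1.5,-0.7,20,0,0,0,1],[1.5,-0.7,20,0,0,0,1]]])

```text
time_s: 9.2
tcp_pos: [0.5156, 0.2089, 0.0843]
orientation: [0.643, 0.766, 0.0, -0.001]
wrist_force: [-0.3, 0.6, -0.4]
opening: 0.0265
```

Call:
play_rows(motion=[[[0,0,5,0,0,0,1],[0,0,10,0,0,0,1],[0,0,15,0,0,0,1],[0,0,19,0,0,0,1],[0,0,22,0,0,0,1],[0,0,23,0,0,0,1],[0,0,23,0,0,0,1]]])

```text
time_s: 9.9
tcp_pos: [0.5155, 0.2089, 0.0612]
orientation: [0.643, 0.766, 0.0, -0.001]
wrist_force: [0.6, 0.1, -0.8]
opening: 0.0267
```

Call:
play_rows(motion=[[[0,0,0,0,0,0,0.4],[0,0,0,0,0,0,0],[0,0,0,0,0,0,-0.5],[0,0,0,0,0,0,-1],[0,0,0,0,0,0,-1],[0,0,0,0,0,0,-1]]])

```text
time_s: 10.5
tcp_pos: [0.5155, 0.2089, 0.0612]
orientation: [0.643, 0.766, 0.0, -0.001]
wrist_force: [0.3, 0.1, 0.4]
opening: 0.0631
```

Call:
play_rows(motion=[[[0,0,-10,0,0,0,-1],[0,0,-30,0,0,0,-1],[0,0,-60,0,0,0,-1],[0,0,-95,0,0,0,-1],[0,0,-130,0,0,0,-1],[0,0,-160,0,0,0,-1],[0,0,-178,0,0,0,-1],[0,0,-184,0,0,0,-1],[0,0,-184,0,0,0,-1],[0,0,-184,0,0,0,-1]]])

```text
time_s: 11.5
tcp_pos: [0.5151, 0.2086, 0.2441]
orientation: [0.643, 0.766, -0.001, -0.001]
wrist_force: [0.4, -0.5, 0.7]
opening: 0.0919
```

```bash
python3 - <<'E'
from h import *
W=r.grab_frame("wrist");s=r.sense()
cv2.imwrite("pics/w7.png",W["pixels"][:,:,::-1]);print(s["tcp_pos"],s["opening"])
for p in [(.507,.264,.132),(.516,.207,.092),(.528,.145,.092)]: print(proj(W,p).round())
E
```

```text
[0.51507909 0.20855509 0.24386164] 0.09175730953139404
[259. 119.]
[258. 179.]
[259. 242.]
```

View pics/w7.png

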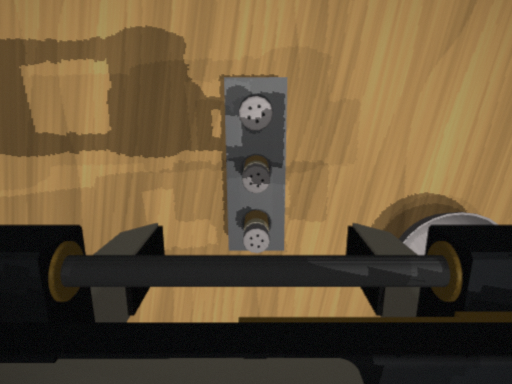

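The short tube now sits in the grey middle hole, cap at (256,177). The stray tall cap is at (256,112).

```bash
python3 - <<'E'
from h import *
W=r.grab_frame("wrist")
for uv,z in [((256,112),.132),((256,177),.092),((256,240),.092)]: print(onto(W,uv,z).round(4))
print(delta([.506,.2675,.088],.175),r.sense()["time_s"])
E
```

```text
[0.5033 0.2686 0.132 ]
[0.5138 0.2091 0.092 ]
[0.5249 0.1465 0.092 ]
(array([ 59.5,   1.8, 155.9]), array([-0.2, -0. ,  0. ])) 11.6
```

Call:
play_rows(motion=[[[15,0.5,0,0,0,0,-1],[40,1,5,-0.2,0,0,-1],[57,1,25,-0.2,0,0,-1],[59.5,1,55,-0.2,0,0,-1],[59.5,1,90,-0.2,0,0,-1],[59.5,1,120,-0.2,0,0,-1],[59.5,1,143,-0.2,0,0,-1],[59.5,1,154,-0.2,0,0,-1],[59.5,1,156,-0.2,0,0,-1],[59.5,1,156,-0.2,0,0,-1]]])

```text
time_s: 12.6
tcp_pos: [0.5055, 0.2679, 0.0882]
orientation: [0.643, 0.766, 0.001, -0.0]
wrist_force: [-0.0, 0.1, -0.3]
opening: 0.0917
```

Call:
play_rows(motion=[[[0,0,0,0,0,0,0],[0,0,0,0,0,0,0.3],[0,0,0,0,0,0,0.5],[0,0,0,0,0,0,0.7],[0,0,0,0,0,0,1],[0,0,0,0,0,0,1],[0,0,0,0,0,0,1],[0,0,0,0,0,0,1],[0,0,0,0,0,0,1],[0,0,0,0,0,0,1],[0,0,0,0,0,0,1],[0,0,0,0,0,0,1]]], squeeze=20)

```text
time_s: 13.8
tcp_pos: [0.5054, 0.2679, 0.0882]
orientation: [0.643, 0.766, 0.001, -0.0]
wrist_force: [-0.1, -0.7, -0.7]
opening: 0.0264
```

Call:
play_rows(motion=[[[0,0,-10,0,0,0,1],[0,0,-25,0,0,0,1],[0,0,-45,0,0,0,1],[0,0,-70,0,0,0,1],[0,0,-100,0,0,0,1],[0,0,-130,0,0,0,1],[0,0,-150,0,0,0,1],[0,0,-157,0,0,0,1],[0,0,-157,0,0,0,1],[0,0,-157,0,0,0,1]]])

```text
time_s: 14.8
tcp_pos: [0.5048, 0.2675, 0.2441]
orientation: [0.643, 0.766, -0.0, -0.001]
wrist_force: [0.2, -0.6, -0.2]
opening: 0.0265
```

```bash
python3 - <<'E'
from h import *
print(r.sense()["tcp_pos"],delta([.538,-.1885,.245],.2274))
E
```

```text
[0.5048117  0.26747426 0.2441133 ] (array([-454.8,  -46.8,   -1.1]), array([-0.1, -0. , -3. ]))
```

Call:
play_rows(motion=[[[-15,-1.5,0,0,0,0,1],[-50,-5,-1,0,0,-0.5,1],[-95,-9.8,-1,0,0,-1,1],[-140,-14.4,-1,0,0,-1.5,1],[-185,-19,-1,0,0,-2,1],[-230,-23.7,-1,0,0,-2.5,1],[-275,-28.3,-1,0,0,-3,1],[-320,-33,-1,0,0,-3,1],[-365,-37.6,-1,0,0,-3,1],[-405,-41.7,-1,0,0,-3,1],[-437,-45,-1,0,0,-3,1],[-454.8,-46.8,-1,0,0,-3,1]]])

```text
time_s: 16.0
tcp_pos: [0.5369, -0.1917, 0.2436]
orientation: [0.623, 0.782, -0.001, -0.002]
wrist_force: [-1.2, 0.7, -1.3]
opening: 0.0266
```

Call:
play_rows(motion=[[[0,0,0,0,0,0,1]]])

```text
time_s: 16.1
tcp_pos: [0.5362, -0.1937, 0.2426]
orientation: [0.624, 0.781, -0.001, -0.002]
wrist_force: [-0.1, 0.9, -1.3]
opening: 0.0265
```

```bash
python3 - <<'E'
from h import *
r.grab_frame("wrist");r.grab_frame("wrist")
print(r.sense()["tcp_pos"],delta([.538,-.1885,.133],.2274))
E
```

```text
[ 0.53620099 -0.19129491  0.2426904 ] (array([  2. ,   2.9, 109.7]), array([-0.3, -0.2, -0.2]))
```

Call:
play_rows(motion=[[[2,2.5,0,-0.3,-0.2,-0.2,1],[2,2.5,8,-0.3,-0.2,-0.2,1],[2,2.5,30,-0.3,-0.2,-0.2,1],[2,2.5,55,-0.3,-0.2,-0.2,1],[2,2.5,80,-0.3,-0.2,-0.2,1],[2,2.5,98,-0.3,-0.2,-0.2,1],[2,2.5,107,-0.3,-0.2,-0.2,1],[2,2.5,109,-0.3,-0.2,-0.2,1],[2,2.5,109,-0.3,-0.2,-0.2,1]]])

```text
time_s: 17.1
tcp_pos: [0.538, -0.1882, 0.1341]
orientation: [0.622, 0.783, 0.0, 0.001]
wrist_force: [-0.1, -0.2, -0.9]
opening: 0.0262
```

```bash
python3 - <<'E'
from h import *
S=r.grab_frame("side");C=r.grab_frame("scene");W=r.grab_frame("wrist");s=r.sense()
print(s["tcp_pos"],delta([.538,-.1885,.133],.2274))
cv2.imwrite("pics/p8.png",np.hstack([cv2.resize(S["pixels"][255:345,210:280],(280,360),interpolation=2),cv2.resize(C["pixels"][170:260,85:155],(280,360),interpolation=2),cv2.resize(W["pixels"][60:240,190:310],(240,360),interpolation=2)])[:,:,::-1])
E
```

```text
[ 0.53820326 -0.18867853  0.13475798] (array([ 0.2, -0.2,  1.8]), array([0.1, 0.1, 0. ]))
```

View pics/p8.png

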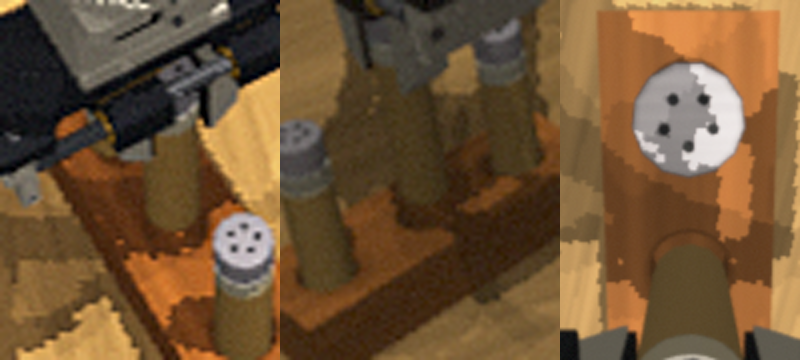

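The hole's far arc in the wrist crop (row 176, column 256.5) is concentric with the tube foot (row 184, column 257), and both fixed views agree. Inserting.

Call:
play_rows(motion=[[[0.3,0,3,0,0,0,1],[0.3,0,7,0,0,0,1],[0.3,0,11,0,0,0,1],[0.3,0,15,0,0,0,1],[0.3,0,19,0,0,0,1],[0.3,0,22,0,0,0,1],[0.3,0,22,0,0,0,1]]])

```text
time_s: 17.95
tcp_pos: [0.5379, -0.1883, 0.1122]
orientation: [0.622, 0.783, 0.0, 0.001]
wrist_force: [0.4, 0.3, -0.6]
opening: 0.0269
```

Call:
play_rows(motion=[[[0,0,5,0,0,0,1],[0,0,10,0,0,0,1],[0,0,15,0,0,0,1],[0,0,20,0,0,0,1],[0,0,22.5,0,0,0,1],[0,0,23.5,0,0,0,1],[0,0,23.5,0,0,0,1]]])

```text
time_s: 18.65
tcp_pos: [0.5379, -0.1883, 0.0885]
orientation: [0.622, 0.783, 0.0, 0.001]
wrist_force: [0.6, 0.4, -0.6]
opening: 0.0265
```

Call:
play_rows(motion=[[[0,0,0,0,0,0,0.4],[0,0,0,0,0,0,0],[0,0,0,0,0,0,-0.5],[0,0,0,0,0,0,-1],[0,0,0,0,0,0,-1],[0,0,0,0,0,0,-1]]])

```text
time_s: 19.25
tcp_pos: [0.5379, -0.1883, 0.0886]
orientation: [0.622, 0.783, 0.0, 0.001]
wrist_force: [0.3, 0.3, 0.7]
opening: 0.0629
```

Call:
play_rows(motion=[[[0,0,-10,0,0,0,-1],[0,0,-30,0,0,0,-1],[0,0,-60,0,0,0,-1],[0,0,-95,0,0,0,-1],[0,0,-130,0,0,0,-1],[0,0,-155,0,0,0,-1],[0,0,-162,0,0,0,-1],[0,0,-162,0,0,0,-1],[0,0,-162,0,0,0,-1]]])

```text
time_s: 20.15
tcp_pos: [0.5371, -0.1879, 0.2492]
orientation: [0.622, 0.783, -0.0, -0.0]
wrist_force: [-0.6, 0.5, -0.2]
opening: 0.0916
```

```bash
python3 - <<'E'
from h import *
S=r.grab_frame("side");C=r.grab_frame("scene");W=r.grab_frame("wrist")
a=cv2.resize(W["pixels"][60:280,170:350],(360,440))
b=cv2.resize(C["pixels"][100:270,60:320],(440,288))
cv2.imwrite("pics/p9.png",np.hstack([a,cv2.copyMakeBorder(b,0,152,0,0,cv2.BORDER_CONSTANT)])[:,:,::-1]);print(r.sense()["tcp_pos"])
E
```

```text
[ 0.53717119 -0.18797374  0.24894865]
```

View pics/p9.png

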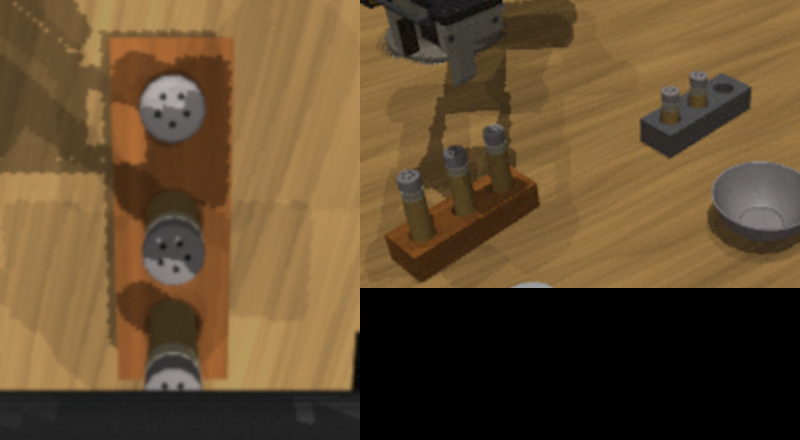

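The final view shows three tall tubes in a line at equal height in the wooden rack. The two short tubes stand side by side in the grey holder, and the end hole is empty.

```bash
python3 -c "
from cell import r
print(r.job_done())"
```

```text
the job is handed in; nothing more can be done
None
```

I moved the stray short tube to the grey holder's middle hole and the stray tall tube to the wooden rack's middle hole, then handed the job in at about 20 s. No verdict is reported.

- **Seating:** I released both tubes at the same gripper height they were grasped at, within about 0.6 mm. The readings after each insertion step were about 1 N, so there was no sign of jamming.
- **Last pictures:** All five tubes look upright and seated, with the three tall caps level. The gripper was open, clear and about 0.25 m up. The bowl was in view and looked unmoved. I did not re-measure the bottle, bowl and tin at the end, but the arm never went near them.
- **Disagreement:** The cameras first differed by about 7 mm on where the grey holder was. Re-reading the fixed views cut that to about 3–4 mm. Before the first insertion, the wrist camera called for a 3.6 mm shift and the fixed views for under 1 mm. I used 1.5 mm, and the tube went in freely.

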